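# Fit the grating disc onto the vegetable cutter's shaft and drive pin

### The job

Fit the steel grating disc to the vegetable cutter: pick it up by its orange handle, lower its bore over the drive shaft, and get the brass drive pin beside the shaft into the slot in the disc, feeling for it by turning the disc under light pressure. Then press the disc fully home, flat on the drive flange, and let go of it. Do not force it against the machine at any time, down or sideways (never with more than three kilograms' weight) and leave the jam jar, the ramekin and the timer where they stand.

Things in the scene. Friction and masses are not known exactly. Their poses are not given: they have to be found in the camera images.
- machine: vegetable cutter motor base, fixed: white rounded box 190 (its x) x 170 (its y) mm, black dial on its -x face, round aluminium deck 160 mm across, 67 mm above the worktop. Origin: underside centre, z up. In the deck stands the drive spindle: flange, shaft and pin in one. Its gearing holds it against turning (it slips round above about 0.35 N m)
- seat (a point): centre of the flat top of the drive flange (80 mm across), on the shaft's axis, 78 mm above the worktop, where the disc's underside must come to lie; axes as the machine's. The spindle is sprung: pressed down it yields up to 8 mm, starting at about 4.5 N, plus 1.2 N per mm, and comes back up; beyond that (14 N) it is rigid. More than 30 N of the disc on the machine is too much
- shaft_top (a point): top of the steel drive shaft, 30 mm above the seat. Shaft 12 mm diameter, tip tapered over the last 6 mm to 4.4 mm. Beside it stands the brass drive pin: 8 mm diameter, 12 mm tall above the seat, tip chamfered 1 mm, its axis 32 mm from the shaft's. The pin's bearing from the shaft is not measured: the machine's +y direction, give or take up to 0.8 rad
- disc_grip (a point): centre of the grip bar of the disc's orange bridge handle, 50 mm straight above point disc_bore. Bar: 86 mm along disc x, 16 mm wide (y), 16 mm high; below it 36 mm free down to the disc, between posts (inner faces 29 mm either side). x along the bar, y towards the slot, z up. The disc starts flat on the worktop. Grip across the 16 mm
- disc_bore (a point): centre of the underside of the grating disc, on the bore's axis; axes as disc_grip. Steel, 150 mm diameter, 6 mm thick, 0.2 to 0.35 kg; through bore 13.5 mm diameter; one through slot for the pin, centred 32 mm from the bore along disc +y, 9.5 mm wide along x, 12 mm long along y
- jam_jar: bystander: jar of red jam with pale lid, 69 mm across, 99 mm tall; origin at its underside
- ramekin: bystander: small white dish, 69 mm across, 46 mm tall; origin at its underside
- timer: bystander: white kitchen timer with red dial, 68 x 68 x 38 mm; origin at its underside
Mind the look-alikes: they are no part of the job. What is shaped like the part that bears disc_grip but green is not meant.

How it is judged:
By the outcome, as a careful person would: the job done as asked, in the order asked, and still so for the second after the job is handed in, with the robot touching nothing.
It also fails if it takes over 72 s, if anything falls off the work surface, if the arm or the gripper's body presses on something with over 40 N, if the wrist force passes 120 N, or if a joint passes its speed limit or range.

### The arm

A 6-joint arm with a two-finger parallel gripper is mounted at the origin on a cart in front of the work surface, level with it; the furniture and walls round the work are solid. World frame = base frame: x ahead of the robot, y to its left, z up, the work surface at z = 0. Lengths are in mm, angles in rad, forces in N, time in s.
With the tool pointing down it reaches from about 275 to 850 mm from the base axis. Payload 5.2 kg.
Tool frame: the origin (TCP) lies between the finger pads; the fingertips stand 25 mm ahead of it and the grasp point (between the pads) lies 6 mm ahead of it; z points along the fingers, y is the line along which they close (so a half turn about z gives the same grasp; the last joint's range is limited). The gripper opens to 85 mm and grips with 20 to 120 N. Pads are 22 mm wide; open, the fingers measure 114 mm over their backs; the gripper's body (76 mm by 85 mm) begins 54 mm behind the grasp point. The pads swing forward as they close: fully open they stand 13 mm farther back than shut.
Start: joints at [1.003, 0.259, 1.535, -0, 1.348, -0.203], TCP at [196.198, 513.821, 256.31] pointing down, gripper open.
Joint ranges: [-3.14, 3.14], [-0.91, 2.08], [0.19, 2.58], [-1.22, 4.36], [0.22, 2.71], [-3.12, 3.12]. Speed limits (rad/s): [2.57, 2.57, 3.14, 3.14, 3.14, 3.14].

### API

Orientations are given as a rotation vector (axis times angle).
In Python, from rig import telemetry, vision, manip gives the robot as it stands.
- The arm moves only by the shell command python3 -m handwheel 'ROWS'. ROWS is JSON, a list of rows, each a list of 7 numbers: the shift along the tool's x, y, z in mm, then the turn, a rotation vector about the tool's x, y, z in rad, then the finger opening in mm, from 0 to 85.4. In form: [[dx, dy, dz, wx, wy, wz, jaw], ...]. A call has 1 to 12 rows; each row is the pose to reach, as a shift and turn from the pose commanded when the call began, along the tool's axes at that moment; what a row does not reach only later rows make up. A row lasts 1/10 s, in which the tool goes at most 50 mm and 8.59 degrees, less where a joint would pass 70% of its speed; a pose out of reach is approached as far as the arm can. A call with a gripper value outside its range is refused whole. The fingers move at their own pace and stop on an object; the grip force is fixed at half the most. Time passes only in rows, so rows that repeat a pose let the fingers close. It gives the time, the measured TCP pose, the force, the opening and the grip force at its end, in the units of the state.
- telemetry.get_obs(): the state, without advancing time (a new reading comes with each control period).
- vision.camera(name): name is "scene" or "top"; returns the picture (384x512x3 uint8, red, green, blue); there is no depth.
- vision.camera_info(name): a dict with "mtx" (3x3 intrinsics, pixels), "extrinsics" (4x4, takes a point from world to camera coordinates). Camera axes: x right, y down, z forward; pixel columns grow to the right and rows downward; lengths in mm; the calibration is good to about 2 mm. A picture is of the moment at which its call begins. camera_info takes no time and is no camera call.
- manip.close_job(): hands the job in; it is judged then, once.
The state is a dict: "time_s": time; "joints": joint angles; "qvel": joint speeds; "joint_efforts": joint torques, N m; "ee_pos": TCP position; "tcp_rot": TCP orientation; "contact_force": force on the tool from outside, world axes, zero at the start; "wrist_torque": the same for the moment, N m; "gripper_width": finger opening in mm; "grip_force": force on a finger pad.
Only numpy, scipy, OpenCV 4.12 (cv2) and the standard library are available. Lean on these libraries where they do the work, as an engineer would, in place of code of your own. Each camera call takes 0.05 s, during which the arm holds its last target. There are 200 camera calls.

## Working session

There is one attempt and no reset: what is moved stays moved. The work goes in short steps, Python scripts to look and compute and a shell command to move; the robot and the scene stay as the last step left them, time stands still between calls to the robot, and variables do not carry over. Pictures are saved under pics/ and viewed, at most 10 in all, crops included, and the job is handed in when it is done.

```bash
mkdir -p pics
cat > look.py <<'E'
import sys; from rig import vision; import cv2
n=sys.argv[1]; o=sys.argv[2]
im=cv2.cvtColor(vision.camera(n),cv2.COLOR_RGB2BGR); cv2.imwrite('pics/raw_'+o,im)
if len(sys.argv)>3:
    x0,y0,x1,y1=map(int,sys.argv[3:7]); im=im[y0:y1,x0:x1]
s=min(800/im.shape[1],600/im.shape[0]); cv2.imwrite('pics/'+o,cv2.resize(im,None,fx=s,fy=s,interpolation=cv2.INTER_CUBIC))
E
python3 look.py top a.png; python3 look.py scene b.png; python3 -c "
from rig import vision,telemetry
print(telemetry.get_obs())
for n in('top','scene'):print(vision.camera_info(n))"
```

```text
{'time_s': 0.1, 'joints': array([ 1.00317497e+00,  2.59265792e-01,  1.53596258e+00, -4.98979500e-05,
        1.34801562e+00, -2.02753057e-01]), 'qvel': array([ 0.00049152, -0.00035778, -0.00168922, -0.00080316,  0.00027635,
        0.0003489 ]), 'joint_efforts': array([ 3.04046138e-03, -4.46962345e+01, -2.91250706e+01, -3.96935311e-04,
        6.30834911e-03, -7.23804760e-05]), 'ee_pos': array([195.98439663, 513.43039908, 255.56456744]), 'tcp_rot': array([-5.69838239e-01, -3.08889430e+00,  2.43213529e-03]), 'contact_force': array([ 0.13008198, -1.12666541, -1.00501921]), 'wrist_torque': array([-0.00673096,  0.03165811, -0.04283953]), 'grip_force': 0.0, 'gripper_width': 85.30257267891837}
{'mtx': array([[367.18957536,   0.        , 253.39539459],
       [  0.        , 367.18957536, 187.33501646],
       [  0.        ,   0.        ,   1.        ]]), 'extrinsics': array([[ 1.98655767e-02, -9.99688099e-01,  1.51348325e-02,
         2.69723437e+00],
       [-9.86713342e-01, -2.20447344e-02, -1.60968350e-01,
         5.98979470e+02],
       [ 1.61251787e-01, -1.17360121e-02, -9.86843517e-01,
         1.37829912e+03],
       [ 0.00000000e+00,  0.00000000e+00,  0.00000000e+00,
         1.00000000e+00]])}
{'mtx': array([[475.58628279,   0.        , 249.11654568],
       [  0.        , 475.58628279, 182.22096858],
       [  0.        ,   0.        ,   1.        ]]), 'extrinsics': array([[ 7.91179944e-01, -6.11490892e-01, -1.06388484e-02,
        -4.37448396e+02],
       [-2.72179342e-01, -3.36475843e-01, -9.01500090e-01,
         2.53591044e+02],
       [ 5.47679379e-01,  7.16144466e-01, -4.32648127e-01,
         1.58473414e+03],
       [ 0.00000000e+00,  0.00000000e+00,  0.00000000e+00,
         1.00000000e+00]])}
```

View pics/a.png

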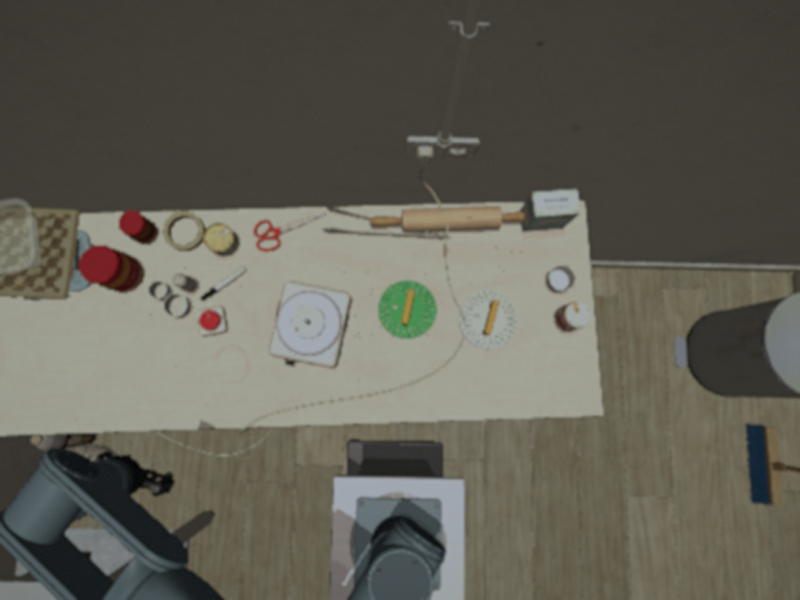

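View pics/b.png

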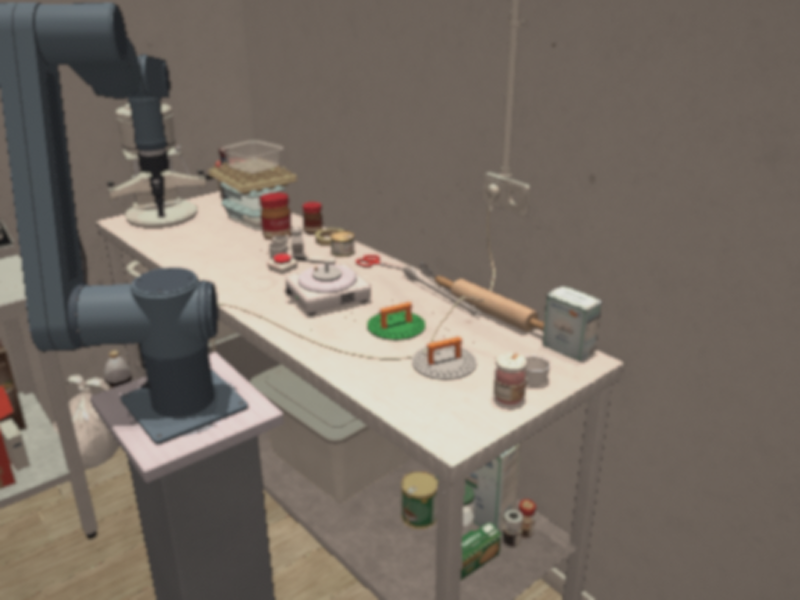

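The top view shows two disc candidates, in native pixels: the green one at about (261,197) and the grey steel one at about (312,205). The grey one matches "steel grating disc" and the green one is the look-alike. The machine is at about (199,207). I'll enlarge crops to confirm this and to find the slot and the pin.

Run:
```python
from rig import vision; import cv2,numpy as np
def avg(n): return np.mean([vision.camera(n).astype(float) for _ in range(4)],0).astype(np.uint8)[:,:,::-1]
t=avg('top');s=avg('scene'); cv2.imwrite('pics/t0.png',t);cv2.imwrite('pics/s0.png',s)
def c(im,x,y,w,h): return cv2.resize(im[y:y+h,x:x+w],(400,300),interpolation=cv2.INTER_CUBIC)
cv2.imwrite('pics/c.png',np.vstack([np.hstack([c(t,284,184,56,42),c(t,171,186,56,42)]),np.hstack([c(s,256,210,56,42),c(s,180,160,60,45)])]))
```

```text
(no output)
```

View pics/c.png

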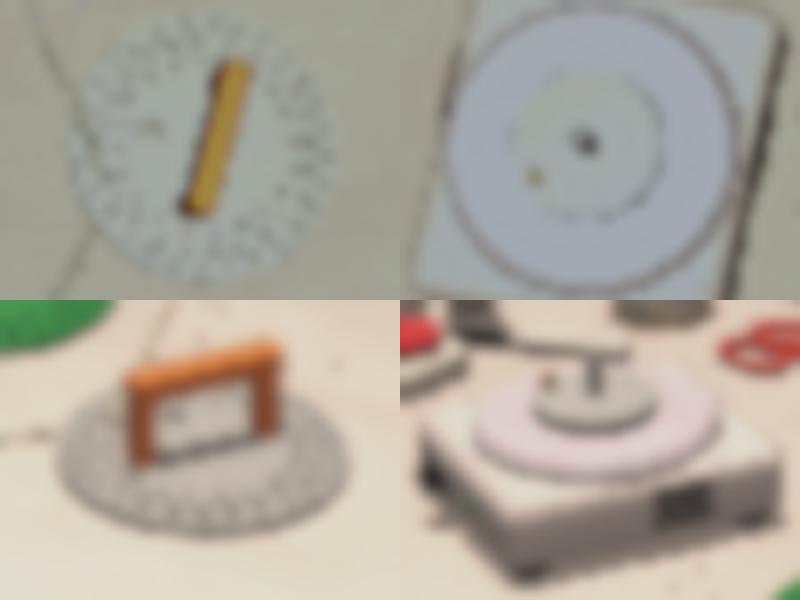

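The crops confirm that the steel disc with the orange handle is the target. Its slot shows as a tan blotch at crop (150,128), about native (305,202), on the left (+y) side of the bar. The machine crop shows the shaft tip at (585,143) and the brass pin at (535,178). Next I'll measure all of these.

```bash
cat > geo.py <<'E'
import cv2,numpy as np
from rig import vision
from scipy.optimize import least_squares
I={n:vision.camera_info(n) for n in('top','scene')}
def proj(n,P):
    i=I[n];p=(np.atleast_2d(P)@i['extrinsics'][:3,:3].T+i['extrinsics'][:3,3])@i['mtx'].T
    return p[:,:2]/p[:,2:]
def back(n,uv,z):
    i=I[n];R=i['extrinsics'][:3,:3];t=i['extrinsics'][:3,3];d=R.T@np.linalg.solve(i['mtx'],[*uv,1]);c=-R.T@t
    return c+d*(z-c[2])/d[2]
def circ(n,im,c0,z,r,band=6,pol=None):
    # fit a circle of known radius r at height z to strongest radial gradients; free centre
    g=cv2.cvtColor(im,cv2.COLOR_BGR2GRAY).astype(np.float32); c=np.array(c0,float)
    for b in (band,band/2,band/2):
        pts=[]
        for a in np.linspace(0,2*np.pi,120,endpoint=False):
            rr=np.arange(r-b,r+b+.01,.5);uv=proj(n,np.c_[c[0]+rr*np.cos(a),c[1]+rr*np.sin(a),0*rr+z]).astype(np.float32)
            v=cv2.remap(g,uv[:,:1],uv[:,1:],cv2.INTER_CUBIC)[:,0];d=np.gradient(cv2.GaussianBlur(v[None],(9,1),2)[0])
            k=np.argmax(np.abs(d) if pol is None else pol*d);pts.append([c[0]+rr[k]*np.cos(a),c[1]+rr[k]*np.sin(a)])
        pts=np.array(pts);s=least_squares(lambda p:np.hypot(*(pts-p[:2]).T)-p[2],[*c,r],loss='soft_l1');c=s.x[:2]
    return s.x,np.median(np.abs(s.fun))
E
python3 - <<'E'
from geo import *
t=cv2.imread('pics/t0.png');s=cv2.imread('pics/s0.png')
def orange(im,box):
    x,y,w,h=box;c=cv2.cvtColor(im[y:y+h,x:x+w],cv2.COLOR_BGR2HSV)
    m=((c[...,0]<25)&(c[...,1]>130)&(c[...,2]>80)).astype(np.uint8);return m
m=orange(t,(284,184,56,42));p=np.argwhere(m)[:,::-1]+[284,184]
print('bar px',len(p),cv2.minAreaRect(p.astype(np.float32)))
w=np.array([back('top',q,58)[:2] for q in p]);print('bar world',w.mean(0),cv2.minAreaRect(w.astype(np.float32)))
print('disc top',circ('top',t,back('top',(312,204.8),6)[:2],6,75),'scene',circ('scene',s,back('top',(312,204.8),6)[:2],6,75))
m0=back('top',(196.9,206.5),78)[:2]
print('m0',m0)
for n,im in(('top',t),('scene',s)):
    print(n,'deck',circ(n,im,m0,67,80,8),'flange',circ(n,im,m0,78,40,6))
print('slot',back('top',(304.9,201.6),6),'pin',back('top',(189.5,210.6),90),'shaft',back('top',(196.6,205.7),108))
print('scenepin',back('scene',(180+(548-400)*.15,160+(382-300)*.15),90),'shaft',back('scene',(180+195*.15,160+50*.15),108))
E
```

```text
bar px 62 ((313.7491760253906, 202.9409637451172), (3.1492908000946045, 20.842578887939453), 13.240520477294922)
bar world [ 543.07399342 -218.20315622] ((541.867919921875, -217.714599609375), (12.09536361694336, 81.22159576416016), 76.55733489990234)
disc top (array([ 541.13287474, -217.93667423,   74.83278825]), np.float64(0.811910604274928)) scene (array([ 538.37991381, -223.62942211,   75.41503361]), np.float64(0.41243325427674193))
m0 [516.15557169 226.81901325]
top deck (array([514.44575683, 223.95804686,  79.06492887]), np.float64(1.250012933815725)) flange (array([517.43448699, 224.57957913,  40.30924453]), np.float64(0.7778435447600245))
scene deck (array([514.44654487, 227.04492797,  79.78301558]), np.float64(1.718062375467234)) flange (array([517.22055121, 229.04035833,  39.8775467 ]), np.float64(0.8177423124746284))
slot [ 552.71586523 -191.60806974    6.        ] pin [498.95666388 251.92168597  90.        ] shaft [515.88100302 223.81507371 108.        ]
scenepin [490.90814628 238.52833572  90.        ] shaft [519.34793239 226.79585904 108.        ]
```

```bash
cat > go.py <<'E'
import sys,numpy as np; from rig import telemetry; from scipy.spatial.transform import Rotation as Ro
# args: x y z yaw_deg(of tool y axis) -> row in tool axes from the current pose
o=telemetry.get_obs(); R=Ro.from_rotvec(o['tcp_rot']); p=o['ee_pos']; y=R.as_matrix()[:,1]
print('t',round(o['time_s'],2),'p',p.round(1),'yaw',round(np.degrees(np.arctan2(y[1],y[0])),2),'z',R.as_matrix()[:,2].round(4),'F',o['contact_force'].round(2),'T',o['wrist_torque'].round(3),'w',round(o['gripper_width'],1),'g',round(o['grip_force'],1),'j',o['joints'].round(2))
if len(sys.argv)>4:
    a=list(map(float,sys.argv[1:5])); c,s=np.cos(np.radians(a[3])),np.sin(np.radians(a[3]))
    T=np.array([[-s,c,0],[c,s,0],[0,0,-1]]).T; T=np.c_[np.cross([c,s,0],[0,0,-1]),[c,s,0],[0,0,-1]]
    print('row',(R.inv().apply(np.array(a[:3])-p)).round(1),(R.inv()*Ro.from_matrix(T)).as_rotvec().round(4))
E
python3 go.py 541.5 -218 180 76.6
```

```text
t 0.5 p [196.2 513.8 256.3] yaw 69.1 z [-1.e-04 -1.e-04 -1.e+00] F [-0.29  0.86 -0.51] T [ 0.001  0.009 -0.011] w 85.3 g 0.0 j [ 1.    0.26  1.54  0.    1.35 -0.2 ]
row [-583.7 -560.4   76.3] [-1.00e-04 -0.00e+00 -1.31e-01]
```

```bash
python3 -m handwheel '[[-584,-560,0,0,0,-0.131,85],[-584,-560,0,0,0,-0.131,85],[-584,-560,0,0,0,-0.131,85],[-584,-560,0,0,0,-0.131,85],[-584,-560,0,0,0,-0.131,85],[-584,-560,0,0,0,-0.131,85],[-584,-560,0,0,0,-0.131,85],[-584,-560,0,0,0,-0.131,85],[-584,-560,0,0,0,-0.131,85],[-584,-560,0,0,0,-0.131,85],[-584,-560,0,0,0,-0.131,85],[-584,-560,0,0,0,-0.131,85]]'; python3 go.py 541.5 -218 150 76.6
```

```text
time_s: 1.7
ee_pos: [453.2, -30.8, 256.7]
tcp_rot: [0.367, 3.119, 0.0]
contact_force: [-0.4, 0.6, 0.6]
gripper_width: 85.0
grip_force: 0.0
t 1.7 p [453.2 -30.8 256.7] yaw 76.57 z [ 1.e-03 -1.e-04 -1.e+00] F [-0.36  0.58  0.59] T [0.054 0.013 0.041] w 85.0 g 0.0 j [-0.31  0.08  1.75  0.    1.31 -1.65]
row [-129.3 -161.6  106.8] [ 0.0002  0.001  -0.0005]
```

```bash
python3 -m handwheel '[[-129,-162,107,0,0,0,85],[-129,-162,107,0,0,0,85],[-129,-162,107,0,0,0,85],[-129,-162,107,0,0,0,85],[-129,-162,107,0,0,0,85],[-129,-162,107,0,0,0,85],[-129,-162,107,0,0,0,85],[-129,-162,107,0,0,0,85]]'; python3 go.py 541.5 -218 56 76.6; python3 look.py top d.png 284 184 340 226;python3 look.py scene e.png 230 170 330 245
python3 - <<'E'
import cv2,numpy as np
a=cv2.resize(cv2.imread('pics/d.png'),(400,300));b=cv2.resize(cv2.imread('pics/e.png'),(400,300));cv2.imwrite('pics/de.png',np.hstack([a,b]))
E
```

```text
time_s: 2.5
ee_pos: [540.4, -215.2, 149.9]
tcp_rot: [0.365, 3.12, 0.0]
contact_force: [0.5, 0.8, 1.1]
gripper_width: 85.1
grip_force: 0.0
t 2.5 p [ 540.4 -215.2  149.9] yaw 76.64 z [ 2.e-04  2.e-04 -1.e+00] F [0.52 0.8  1.09] T [ 0.023  0.005 -0.001] w 85.1 g 0.0 j [-0.57  0.4   1.6   0.    1.14 -1.91]
row [-1.7 -2.5 93.9] [0.0002 0.0001 0.0007]
```

View pics/de.png

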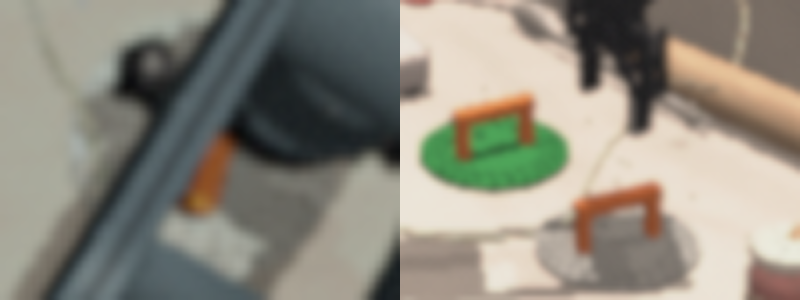

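The scene crop shows the open fingers above the orange handle, with the green one left alone. Descending onto the bar.

```bash
python3 -m handwheel '[[-1.7,-2.5,40,0,0,0,85],[-1.7,-2.5,70,0,0,0,85],[-1.7,-2.5,85,0,0,0,70],[-1.7,-2.5,94,0,0,0,50],[-1.7,-2.5,94,0,0,0,35],[-1.7,-2.5,94,0,0,0,28],[-1.7,-2.5,94,0,0,0,22],[-1.7,-2.5,94,0,0,0,18],[-1.7,-2.5,94,0,0,0,10],[-1.7,-2.5,94,0,0,0,10],[-1.7,-2.5,94,0,0,0,10]]'; python3 go.py 541.5 -218 56 76.6
```

```text
time_s: 3.7
ee_pos: [542.4, -219.3, 56.6]
tcp_rot: [0.366, 3.118, -0.001]
contact_force: [-0.4, 0.4, 6.1]
gripper_width: 14.9
grip_force: 60.7
t 3.7 p [ 542.4 -219.3   56.6] yaw 76.61 z [ 0.0019 -0.0011 -1.    ] F [-0.4   0.43  6.1 ] T [0.146 0.091 0.038] w 14.9 g 60.7 j [-0.57  0.52  1.68  0.    0.94 -1.91]
row [1.2 1.1 0.6] [-0.0006  0.0021  0.0002]
```

```bash
python3 -m handwheel '[[0,0,-10,0,0,0,10],[0,0,-30,0,0,0,10],[0,0,-60,0,0,0,10],[0,0,-90,0,0,0,10],[0,0,-120,0,0,0,10],[0,0,-140,0,0,0,10],[0,0,-140,0,0,0,10],[0,0,-140,0,0,0,10]]'; python3 go.py 516.5 224.6 195 120
```

```text
time_s: 4.5
ee_pos: [541.2, -218.7, 194.9]
tcp_rot: [-0.366, -3.12, -0.0]
contact_force: [-0.2, -0.3, -3.3]
gripper_width: 15.0
grip_force: 59.6
t 4.5 p [ 541.2 -218.7  194.9] yaw 76.6 z [-5.e-04  3.e-04 -1.e+00] F [-0.17 -0.31 -3.31] T [0.025 0.031 0.006] w 15.0 g 59.6 j [-0.57  0.37  1.54 -0.    1.24 -1.91]
row [126.8 425.5   0. ] [ 3.000e-04 -4.000e-04 -7.574e-01]
```

```bash
python3 -m handwheel '[[6,20,0,0,0,-0.04,10],[16,55,0,0,0,-0.1,10],[28,93,0,0,0,-0.17,10],[40,133,0,0,0,-0.24,10],[52,173,0,0,0,-0.31,10],[64,214,0,0,0,-0.38,10],[76,255,0,0,0,-0.45,10],[88,295,0,0,0,-0.52,10],[100,335,0,0,0,-0.59,10],[111,372,0,0,0,-0.66,10],[120,402,0,0,0,-0.72,10],[125,419,0,0,0,-0.757,10]]';python3 -m handwheel '[[1.8,6.5,0,0,0,0,10],[1.8,6.5,0,0,0,0,10],[1.8,6.5,0,0,0,0,10],[1.8,6.5,0,0,0,0,10]]'; python3 go.py 516.5 224.6 195 120;python3 - <<'E'
from rig import vision; import cv2,numpy as np
def avg(n): return np.mean([vision.camera(n).astype(float) for _ in range(4)],0).astype(np.uint8)[:,:,::-1]
t=avg('top');s=avg('scene'); cv2.imwrite('pics/t1.png',t);cv2.imwrite('pics/s1.png',s)
def c(im,x,y,w,h): return cv2.resize(im[y:y+h,x:x+w],(400,300),interpolation=cv2.INTER_CUBIC)
cv2.imwrite('pics/f.png',np.hstack([c(t,167,176,72,54),c(s,170,130,80,60)]))
E
```

```text
time_s: 5.7
ee_pos: [514.6, 220.7, 193.2]
tcp_rot: [0.82, -3.028, -0.002]
contact_force: [0.9, -0.6, -2.5]
gripper_width: 15.0
grip_force: 59.5
time_s: 6.1
ee_pos: [512.3, 221.4, 195.0]
tcp_rot: [0.81, -3.035, 0.001]
contact_force: [0.7, 0.2, -3.5]
gripper_width: 14.6
grip_force: 59.4
t 6.1 p [512.3 221.4 195. ] yaw 119.9 z [-6.e-04 -5.e-04 -1.e+00] F [ 0.67  0.25 -3.45] T [ 0.025  0.002 -0.017] w 14.6 g 59.4 j [ 0.21  0.32  1.6  -0.    1.22 -1.88]
row [-5.3  0.7 -0. ] [-0.0001 -0.0008 -0.0017]
```

View pics/f.png

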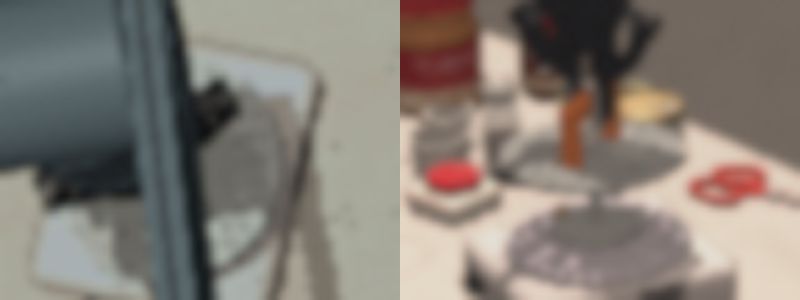

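The top view of the disc is partly hidden by the arm. The scene crop shows the disc tilt-free at about (590,160), with the shaft and flange below it at about (600,215). I'll compare disc and shaft in the scene camera.

Run:
```python
from geo import *
s0=cv2.imread('pics/s0.png');s=cv2.imread('pics/s1.png');t=cv2.imread('pics/t1.png')
for c in((514,226),(517,229)):
    for b in (5,8): print(circ('scene',s,c,144,75,b),'top',circ('top',t,c,145,75,b))
# check of scene method: disc on the table (known TCP after grasp 541.2,-218.7) measured top 541.1,-217.9 / scene below
for z in(5,6): print('tbl',circ('scene',s0,(540,-220),z,75,4))
def dbg(n,im,items,o,box,k=8):
    x,y,w,h=box;c=cv2.resize(im[y:y+h,x:x+w],None,fx=k,fy=k,interpolation=cv2.INTER_CUBIC)
    for (cx,cy,z,r,col) in items:
        a=np.linspace(0,2*np.pi,90);q=proj(n,np.c_[cx+r*np.cos(a),cy+r*np.sin(a),0*a+z]);q=((q-[x,y]+.5)*k).astype(int)
        for p in q: cv2.circle(c,tuple(int(v) for v in p),1,col,-1)
    return c
f=circ('scene',s,(514,226),144,75,5)[0]
A=dbg('scene',s,[(f[0],f[1],145,75,(0,255,0))],'',(170,140,80,60),5)
B=dbg('scene',s0,[(517.2,229,78,40,(0,255,0)),(517.2,229,108,2.2,(0,0,255)),(517.2,229,78,6,(0,0,255)),(514.5,227,67,80,(255,0,0))],'',(180,155,60,60),5)
T=dbg('top',cv2.imread('pics/t0.png'),[(517.4,224.6,78,40,(0,255,0)),(517.4,224.6,108,2.2,(0,0,255)),(514.5,224,67,80,(255,0,0))],'',(167,176,60,60),5)
C=dbg('scene',s0,[(538.4,-223.6,6,75,(0,255,0))],'',(250,205,60,60),5)
cv2.imwrite('pics/g.png',np.vstack([np.hstack([A,B]),np.hstack([cv2.resize(T,(400,300)),C])]))
```

```text
(array([514.05982407, 224.470473  ,  75.25915343]), np.float64(0.3195176369045214)) top (array([513.14567199, 223.56285933,  75.11175798]), np.float64(0.5000267277838262))
(array([514.60158782, 222.99661522,  76.40261766]), np.float64(0.657724227898477)) top (array([512.0843788 , 222.23351896,  74.91901338]), np.float64(1.4693050223034447))
(array([516.73129118, 227.48106234,  75.10439892]), np.float64(0.3987900157068225)) top (array([516.88122336, 227.84362767,  74.81441103]), np.float64(0.7189293020499932))
(array([517.06708071, 225.2531611 ,  76.15450809]), np.float64(0.9251532640300013)) top (array([513.45496758, 223.28042772,  75.59635932]), np.float64(1.237480813790036))
tbl (array([ 539.56982605, -221.44347622,   75.04338666]), np.float64(0.06595364702543094))
tbl (array([ 539.20065162, -221.81479453,   75.10791983]), np.float64(0.17002212398058703))
```

View pics/g.png

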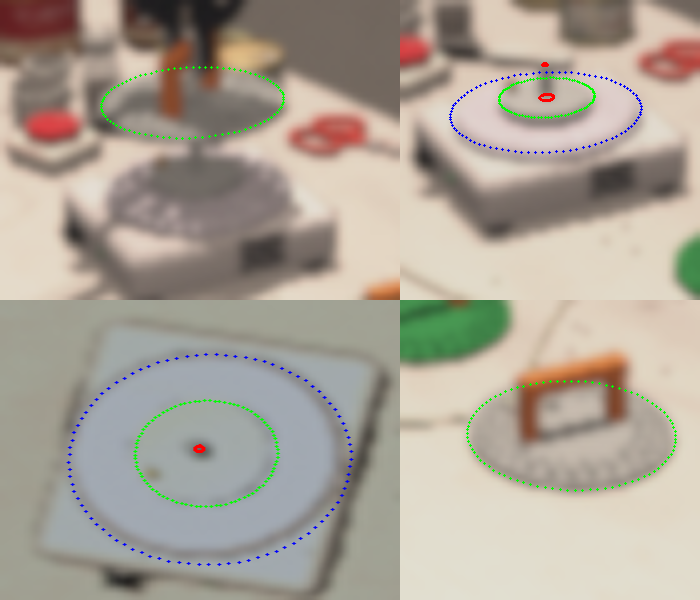

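The overlays roughly agree, but the fit drifts with its start point. I'll redo it with a fixed-radius contour integral, which is sturdier.

```bash
cat >> geo.py <<'E'
def ring(n,im,c0,z,r,pol,span=8,arc=None):
    # centre maximising the trimmed mean radial brightness step (pol=+1 brighter outside, 0 either)
    g=cv2.GaussianBlur(cv2.cvtColor(im,cv2.COLOR_BGR2GRAY).astype(np.float32),(0,0),.7)
    a=np.linspace(0,2*np.pi,180,endpoint=False) if arc is None else np.radians(np.linspace(*arc,120)); u=np.c_[np.cos(a),np.sin(a)]
    S=lambda c,q:cv2.remap(g,*[proj(n,np.c_[c+q*u,0*a+z]).astype(np.float32)[:,k:k+1] for k in(0,1)],cv2.INTER_LINEAR)[:,0]
    def f(c):
        d=S(c,r+2.5)-S(c,r-2.5); d=abs(d) if pol==0 else pol*d
        return np.clip(d,-5,15).mean()
    G=np.arange(-span,span+.1,.5);v=np.array([[f(np.add(c0,(x,y))) for y in G] for x in G]);w=np.clip(v-v.max()*.93,0,None)
    return (np.add(c0,((w.sum(1)@G),(w.sum(0)@G))/w.sum())).round(1),v.max().round(2)
E
python3 - <<'E'
from geo import *
t0=cv2.imread('pics/t0.png');s0=cv2.imread('pics/s0.png');s=cv2.imread('pics/s1.png');t=cv2.imread('pics/t1.png')
for pol in(0,1): print(pol,'disc tbl top',ring('top',t0,(541,-218),6,75,pol),'scene',ring('scene',s0,(540,-221),6,75,pol),'scene bottom edge',ring('scene',s0,(540,-221),0,75,pol))
for pol in(0,1,-1):
  print(pol,'hand scene 145',ring('scene',s,(515,225),145,75,pol))
  print(pol,'flange',ring('top',t0,(516,225),78,40,pol),ring('scene',s0,(516,227),78,40,pol,8,(-270,0)),'deck',ring('top',t0,(516,225),67,80,pol),ring('scene',s0,(516,227),67,80,pol))
E
```

```text
0 disc tbl top (array([ 539.3, -216.8]), np.float32(2.22)) scene (array([ 536.8, -225.6]), np.float32(13.56)) scene bottom edge (array([ 542.6, -219.7]), np.float32(13.5))
1 disc tbl top (array([ 539. , -216.8]), np.float32(1.88)) scene (array([ 538.1, -224.7]), np.float32(12.68)) scene bottom edge (array([ 544.3, -217.8]), np.float32(12.47))
0 hand scene 145 (array([513. , 221.7]), np.float32(9.71))
0 flange (array([517.2, 222.7]), np.float32(4.11)) (array([509.1, 219.3]), np.float32(11.67)) deck (array([513.3, 226.8]), np.float32(8.89)) (array([519.5, 225.9]), np.float32(5.33))
1 hand scene 145 (array([521.7, 217.9]), np.float32(5.58))
1 flange (array([517.1, 222.7]), np.float32(3.7)) (array([508.8, 219.3]), np.float32(11.2)) deck (array([518.3, 227.1]), np.float32(5.54)) (array([508.8, 219. ]), np.float32(2.6))
-1 hand scene 145 (array([515. , 232.3]), np.float32(2.91))
-1 flange (array([521.4, 233. ]), np.float32(1.14)) (array([523.9, 228.1]), np.float32(2.01)) deck (array([508.1, 226.6]), np.float32(6.77)) (array([512.5, 234.5]), np.float32(3.72))
```

```bash
python3 go.py 516.5 223.5 168 119.9
```

```text
t 6.5 p [512.4 222.1 195.4] yaw 119.95 z [ 1.e-04  0.e+00 -1.e+00] F [-0.13  0.57 -2.68] T [ 0.042 -0.013  0.017] w 14.8 g 59.4 j [ 0.21  0.32  1.6   0.    1.22 -1.88]
row [-4.2 -0.8 27.4] [-0.      0.0001  0.0009]
```

```bash
python3 -m handwheel '[[-4.2,-0.8,10,0,0,0,10],[-4.2,-0.8,20,0,0,0,10],[-4.2,-0.8,27,0,0,0,10],[-4.2,-0.8,29,0,0,0,10],[-4.2,-0.8,31,0,0,0,10],[-4.2,-0.8,33,0,0,0,10],[-4.2,-0.8,35,0,0,0,10],[-4.2,-0.8,35,0,0,0,10]]'; python3 go.py
```

```text
time_s: 7.3
ee_pos: [516.9, 224.4, 161.0]
tcp_rot: [-0.812, 3.033, 0.001]
contact_force: [-0.1, 2.9, -1.4]
gripper_width: 15.3
grip_force: 59.8
t 7.3 p [516.9 224.4 161. ] yaw 119.98 z [ 0.0018  0.0012 -1.    ] F [-0.09  2.95 -1.41] T [ 0.613 -0.083  0.02 ] w 15.3 g 59.8 j [ 0.21  0.36  1.64  0.    1.14 -1.88]
```

```bash
python3 -m handwheel '[[-0.7,1.3,0,0,0,0,10],[-0.7,1.3,0,0,0,0,10],[-0.7,1.3,2,0,0,0,10],[-0.7,1.3,2,0,0,0,10]]'; python3 go.py;sleep 0
python3 - <<'E'
from rig import vision;import cv2,numpy as np
s=np.mean([vision.camera('scene').astype(float) for _ in range(3)],0).astype(np.uint8)[:,:,::-1]
cv2.imwrite('pics/h.png',cv2.resize(s[130:190,170:250],(640,480),interpolation=cv2.INTER_CUBIC))
E
```

```text
time_s: 7.7
ee_pos: [516.8, 225.6, 158.7]
tcp_rot: [-0.812, 3.033, 0.001]
contact_force: [1.5, 2.6, 1.8]
gripper_width: 14.8
grip_force: 60.1
t 7.7 p [516.8 225.6 158.7] yaw 119.98 z [ 1.3e-03  8.0e-04 -1.0e+00] F [1.51 2.57 1.8 ] T [ 0.624 -0.125 -0.029] w 14.8 g 60.1 j [ 0.21  0.37  1.64  0.    1.14 -1.88]
```

View pics/h.png

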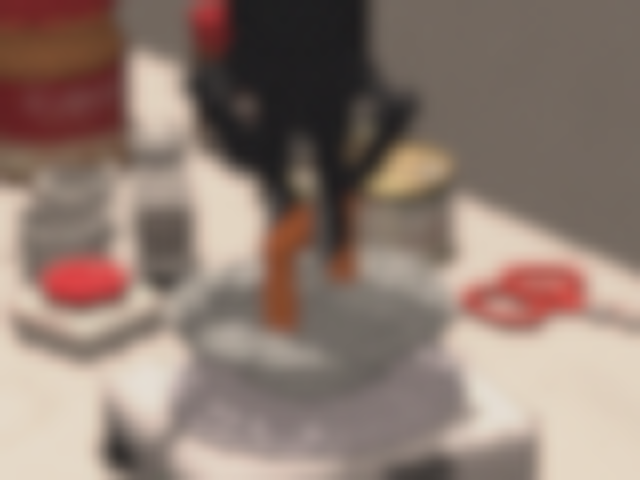

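The disc is touching the shaft tip, and the side force points to +x+y. I'll follow it.

```bash
python3 -m handwheel '[[-0.6,0.4,0,0,0,0,10],[-1.3,0.8,0,0,0,0,10],[-1.3,0.8,0,0,0,0,10],[-1.3,0.8,0,0,0,0,10]]'; python3 go.py;python3 -m handwheel '[[-0.4,1.2,0,0,0,0,10],[-0.4,1.2,0,0,0,0,10],[-0.4,1.2,0,0,0,0,10]]'; python3 go.py
```

```text
time_s: 8.25
ee_pos: [516.9, 226.6, 157.9]
tcp_rot: [0.812, -3.034, -0.0]
contact_force: [2.0, 2.0, -2.7]
gripper_width: 15.2
grip_force: 59.6
t 8.25 p [516.9 226.6 157.9] yaw 119.98 z [-6.e-04 -1.e-04 -1.e+00] F [ 1.95  2.05 -2.7 ] T [ 0.465 -0.264 -0.019] w 15.2 g 59.6 j [ 0.22  0.37  1.64  0.    1.14 -1.88]
time_s: 8.55
ee_pos: [516.5, 227.5, 157.9]
tcp_rot: [0.812, -3.034, 0.001]
contact_force: [1.6, -0.4, -3.7]
gripper_width: 15.0
grip_force: 59.4
t 8.55 p [516.5 227.5 157.9] yaw 119.98 z [-1.e-03 -7.e-04 -1.e+00] F [ 1.59 -0.35 -3.66] T [ 0.021 -0.222  0.019] w 15.0 g 59.4 j [ 0.22  0.37  1.64 -0.    1.14 -1.88]
```

```bash
python3 -m handwheel '[[-1,-0.6,0,0,0,0,10],[-1,-0.6,0,0,0,0,10],[-1,-0.6,2,0,0,0,10],[-1,-0.6,4,0,0,0,10],[-1,-0.6,4,0,0,0,10]]'; python3 go.py
```

```text
time_s: 9.05
ee_pos: [517.6, 227.7, 153.8]
tcp_rot: [0.812, -3.034, -0.0]
contact_force: [0.8, 0.2, -3.2]
gripper_width: 14.7
grip_force: 59.4
t 9.05 p [517.6 227.7 153.8] yaw 119.98 z [-1.e-03 -2.e-04 -1.e+00] F [ 0.85  0.16 -3.16] T [ 0.006 -0.041  0.003] w 14.7 g 59.4 j [ 0.22  0.37  1.64 -0.    1.13 -1.88]
```

```bash
python3 -m handwheel '[[-0.3,-0.2,2,0,0,0,10],[-0.3,-0.2,4,0,0,0,10],[-0.3,-0.2,5,0,0,0,10],[-0.3,-0.2,5,0,0,0,10]]'; python3 go.py;  python3 -m handwheel '[[0,0,2,0,0,0,10],[0,0,3.5,0,0,0,10],[0,0,5,0,0,0,10],[0,0,5,0,0,0,10],[0,0,5,0,0,0,10]]'; python3 go.py
```

```text
time_s: 9.45
ee_pos: [518.2, 227.8, 149.1]
tcp_rot: [0.812, -3.034, 0.0]
contact_force: [-0.1, -0.7, -3.8]
gripper_width: 14.8
grip_force: 59.5
t 9.45 p [518.2 227.8 149.1] yaw 119.98 z [-4.e-04 -1.e-04 -1.e+00] F [-0.08 -0.74 -3.78] T [ 0.005  0.089 -0.01 ] w 14.8 g 59.5 j [ 0.22  0.38  1.64 -0.    1.12 -1.88]
time_s: 9.95
ee_pos: [518.5, 227.8, 144.8]
tcp_rot: [-0.812, 3.034, 0.0]
contact_force: [-1.6, -0.8, 2.7]
gripper_width: 14.8
grip_force: 60.3
t 9.95 p [518.5 227.8 144.8] yaw 119.98 z [ 6.e-04  2.e-04 -1.e+00] F [-1.58 -0.81  2.7 ] T [0.063 0.345 0.039] w 14.8 g 60.3 j [ 0.22  0.38  1.65  0.    1.11 -1.88]
```

The disc is resting on the pin with about 6 N. I'll turn it towards the pin's estimated bearing of about 124°.

```bash
python3 -m handwheel '[[0,0,0,0,0,-0.02,10],[0,0,0,0,0,-0.04,10],[0,0,0,0,0,-0.04,10]]'; python3 go.py;  python3 -m handwheel '[[0,0,0,0,0,-0.02,10],[0,0,0,0,0,-0.04,10],[0,0,0,0,0,-0.04,10]]'; python3 go.py
```

```text
time_s: 10.25
ee_pos: [518.5, 227.9, 144.5]
tcp_rot: [-0.874, 3.017, 0.0]
contact_force: [-2.2, 0.1, 4.3]
gripper_width: 15.1
grip_force: 60.3
t 10.25 p [518.5 227.9 144.5] yaw 122.32 z [ 6.e-04  3.e-04 -1.e+00] F [-2.19  0.07  4.31] T [ 0.278  0.321 -0.01 ] w 15.1 g 60.3 j [ 0.22  0.38  1.65  0.    1.11 -1.92]
time_s: 10.55
ee_pos: [518.0, 227.5, 143.7]
tcp_rot: [0.935, -2.998, 0.001]
contact_force: [0.1, -0.6, -2.8]
gripper_width: 15.1
grip_force: 59.5
t 10.55 p [518.  227.5 143.7] yaw 124.63 z [-8.e-04 -8.e-04 -1.e+00] F [ 0.15 -0.55 -2.81] T [-0.024 -0.038  0.046] w 15.1 g 59.5 j [ 0.22  0.39  1.65 -0.    1.11 -1.96]
```

The pressure vanished at 124.6°, so the pin is in the slot. Lowering.

```bash
python3 -m handwheel '[[0,0,1.5,0,0,0,10],[0,0,3,0,0,0,10],[0,0,4.5,0,0,0,10],[0,0,4.5,0,0,0,10]]'; python3 go.py;  python3 -m handwheel '[[0,0,1.5,0,0,0,10],[0,0,3,0,0,0,10],[0,0,3.5,0,0,0,10],[0,0,3.5,0,0,0,10]]'; python3 go.py
```

```text
time_s: 10.95
ee_pos: [518.0, 227.6, 139.2]
tcp_rot: [0.933, -2.999, -0.0]
contact_force: [-0.1, -0.2, -2.4]
gripper_width: 14.7
grip_force: 59.4
t 10.95 p [518.  227.6 139.2] yaw 124.56 z [-1.2e-03 -3.0e-04 -1.0e+00] F [-0.1  -0.21 -2.37] T [-0.031  0.113  0.022] w 14.7 g 59.4 j [ 0.22  0.39  1.65 -0.    1.1  -1.96]
time_s: 11.35
ee_pos: [518.1, 227.7, 136.2]
tcp_rot: [0.933, -2.999, 0.0]
contact_force: [-1.6, -0.5, -2.8]
gripper_width: 14.6
grip_force: 59.4
t 11.35 p [518.1 227.7 136.2] yaw 124.56 z [-5.e-04 -2.e-04 -1.e+00] F [-1.63 -0.46 -2.81] T [-0.153  0.233  0.052] w 14.6 g 59.4 j [ 0.22  0.39  1.66 -0.    1.09 -1.96]
```

Still free of contact. I'll press on gently until the flange takes load.

```bash
python3 -m handwheel '[[0.9,0,1,0,0,0,10],[0.9,0,2,0,0,0,10],[0.9,0,2,0,0,0,10]]'; python3 go.py;  python3 -m handwheel '[[0,0,1,0,0,0,10],[0,0,2,0,0,0,10],[0,0,2,0,0,0,10]]'; python3 go.py
```

```text
time_s: 11.65
ee_pos: [517.8, 227.4, 134.6]
tcp_rot: [-0.933, 2.999, 0.0]
contact_force: [-0.2, -1.0, -2.6]
gripper_width: 14.8
grip_force: 59.5
t 11.65 p [517.8 227.4 134.6] yaw 124.56 z [ 7.e-04  2.e-04 -1.e+00] F [-0.22 -1.02 -2.63] T [ 0.008  0.053 -0.005] w 14.8 g 59.5 j [ 0.22  0.39  1.66  0.    1.09 -1.96]
time_s: 11.95
ee_pos: [517.9, 227.4, 132.8]
tcp_rot: [-0.933, 2.999, -0.0]
contact_force: [-1.6, -0.3, 4.0]
gripper_width: 15.2
grip_force: 60.4
t 11.95 p [517.9 227.4 132.8] yaw 124.56 z [ 1.e-03  2.e-04 -1.e+00] F [-1.56 -0.31  4.  ] T [-0.069  0.266  0.032] w 15.2 g 60.4 j [ 0.22  0.4   1.66  0.    1.08 -1.96]
```

Seated: about 7 N on the flange at the right height. Easing the pressure, then releasing.

```bash
python3 -m handwheel '[[0,0,-1,0,0,0,10],[0,0,-1,0,0,0,10],[0,0,-1,0,0,0,20],[0,0,-1,0,0,0,35],[0,0,-1,0,0,0,60],[0,0,-1,0,0,0,60],[0,0,-1,0,0,0,60],[0,0,-20,0,0,0,60],[0,0,-50,0,0,0,60],[0,0,-90,0,0,0,60],[0,0,-130,0,0,0,60],[0,0,-150,0,0,0,60]]'; python3 go.py 400 -50 280 124.6
```

```text
time_s: 13.15
ee_pos: [518.7, 227.6, 286.3]
tcp_rot: [-0.932, 2.994, -0.001]
contact_force: [0.4, -1.0, -0.2]
gripper_width: 59.8
grip_force: 0.0
t 13.15 p [518.7 227.6 286.3] yaw 124.57 z [ 0.0054  0.0012 -1.    ] F [ 0.41 -0.98 -0.19] T [-0.033 -0.046 -0.019] w 59.8 g 0.0 j [ 0.22  0.27  1.45  0.    1.42 -1.96]
row [ 255.3 -161.2    5.4] [-0.0021  0.0051 -0.0006]
```

Moving the arm aside and looking at the result.

```bash
python3 -m handwheel '[[40,-25,0,0,0,0,60],[80,-50,0,0,0,0,60],[120,-75,0,0,0,0,60],[160,-100,0,0,0,0,60],[200,-130,0,0,0,0,60],[240,-150,0,0,0,0,60],[255,-161,0,0,0,0,60],[255,-161,0,0,0,0,60]]' | head -2
python3 - <<'E'
from rig import vision;import cv2,numpy as np
a=[]
for n,(x,y,w,h) in(('top',(167,176,72,54)),('scene',(170,140,80,60))):
    s=np.mean([vision.camera(n).astype(float) for _ in range(3)],0).astype(np.uint8)[:,:,::-1]
    cv2.imwrite('pics/fin_%s.png'%n,s);a.append(cv2.resize(s[y:y+h,x:x+w],(400,300),interpolation=cv2.INTER_CUBIC))
cv2.imwrite('pics/i.png',np.hstack(a))
E
```

```text
time_s: 13.95
ee_pos: [398.2, -52.0, 282.5]
```

View pics/i.png

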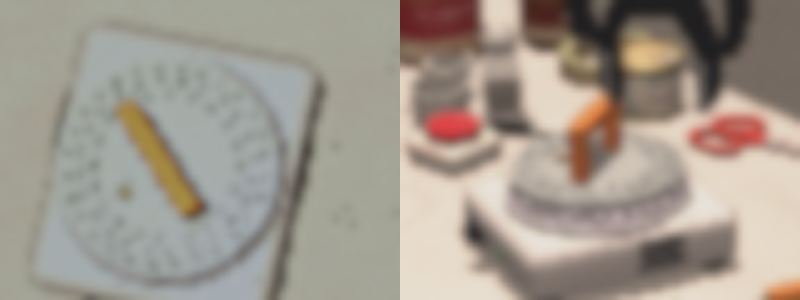

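The disc lies flat on the machine, with the brass pin showing in its slot at crop (124,190). The timer stands where it was. Handing in.

```bash
python3 -c "
from rig import manip;print(manip.close_job())"
```

```text
the job is handed in; nothing more can be done
None
```

The steel grating disc is fitted: its pin is in the slot, it lies flat on the drive flange, and the gripper has let go. I handed the job in at about 14 s; the highest force I read between moves was about 8 N, and no verdict came back.

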